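# Put the round printing pads away in their trays

## Task

Put the four round printing pads away, each standing upright in the grey tray of its own size: the smallest pad in the smallest tray, the next in the next, up to the largest pad in the largest tray. Keep them upright and set each one gently on the tray floor without dropping it. Leave the two roof-shaped pads standing where they are.

Things in the scene. Friction and masses are not known exactly. Their poses are not given: they have to be found in the camera images.
- pad_28: loose round printing pad standing upright: a plain aluminium cylinder 28 mm in diameter and 28 mm high (hold it by this), with a narrower reddish-brown silicone dome on top, 42 mm high in all; origin at the centre of its underside, z up
- pad_40: loose round printing pad standing upright: a plain aluminium cylinder 40 mm in diameter and 28 mm high (hold it by this), with a narrower reddish-brown silicone dome on top, 46 mm high in all; origin at the centre of its underside, z up
- pad_52: loose round printing pad standing upright: a plain aluminium cylinder 52 mm in diameter and 28 mm high (hold it by this), with a narrower reddish-brown silicone dome on top, 50 mm high in all; origin at the centre of its underside, z up
- pad_64: loose round printing pad standing upright: a plain aluminium cylinder 64 mm in diameter and 28 mm high (hold it by this), with a narrower reddish-brown silicone dome on top, 54 mm high in all; origin at the centre of its underside, z up
- tray_48: grey square storage tray fixed to the bench, 48 mm square inside, 54 mm outside: the place of the 28 mm round pad, with 10 mm to spare each way; the floor is 4 mm and the rim 12 mm above the bench, so fingertips kept 14 mm or more above a pad's underside clear the rim; origin at the centre of its underside on the bench, x and y along its sides
- tray_60: grey square storage tray fixed to the bench, 60 mm square inside, 66 mm outside: the place of the 40 mm round pad, with 10 mm to spare each way; the floor is 4 mm and the rim 12 mm above the bench, so fingertips kept 14 mm or more above a pad's underside clear the rim; origin at the centre of its underside on the bench, x and y along its sides
- tray_72: grey square storage tray fixed to the bench, 72 mm square inside, 78 mm outside: the place of the 52 mm round pad, with 10 mm to spare each way; the floor is 4 mm and the rim 12 mm above the bench, so fingertips kept 14 mm or more above a pad's underside clear the rim; origin at the centre of its underside on the bench, x and y along its sides
- tray_84: grey square storage tray fixed to the bench, 84 mm square inside, 90 mm outside: the place of the 64 mm round pad, with 10 mm to spare each way; the floor is 4 mm and the rim 12 mm above the bench, so fingertips kept 14 mm or more above a pad's underside clear the rim; origin at the centre of its underside on the bench, x and y along its sides
- roof_a: loose roof-shaped printing pad: rectangular aluminium block 56 x 34 mm, 28 mm high, with a reddish-brown silicone gable on top, about 48 mm high in all; not to be moved; origin at the centre of its underside, x along its length, z up
- roof_b: loose roof-shaped printing pad: rectangular aluminium block 56 x 34 mm, 28 mm high, with a reddish-brown silicone gable on top, about 48 mm high in all; not to be moved; origin at the centre of its underside, x along its length, z up

How it is judged (in metres and radians):
At the end, for the whole second after the job is handed in: Each round pad stands released, at rest and upright (within 0.1 rad) on the floor of the tray of its size rank (28 mm in 48, 40 in 60, 52 in 72, 64 in 84), within 16 mm of its centre, underside 1 to 7 mm above the bench; the roof-shaped pads stand upright within 25 mm of where they were (horizontal distance between pad_28 and tray_48 below 0.016 m and z of pad_28 in the frame of tray_48 between 0.001 and 0.007 m and angle between each of pad_28, pad_40, pad_52, pad_64, roof_a, roof_b's own z axis and vertical below 0.1 rad and linear speed of each of pad_28, pad_40, pad_52, pad_64 below 0.02 m/s and contact force between each of pad_28, pad_40, pad_52, pad_64 and the fingers below 0.05 N and horizontal distance between pad_40 and tray_60 below 0.016 m and z of pad_40 in the frame of tray_60 between 0.001 and 0.007 m and horizontal distance between pad_52 and tray_72 below 0.016 m and z of pad_52 in the frame of tray_72 between 0.001 and 0.007 m and horizontal distance between pad_64 and tray_84 below 0.016 m and z of pad_64 in the frame of tray_84 between 0.001 and 0.007 m and distance of each of roof_a, roof_b from where it was at the start of the episode below 0.025 m); the robot touches nothing.
It fails at once if a round pad is tipped over (leans more than 0.6 rad) (angle between any of pad_28, pad_40, pad_52, pad_64's own z axis and vertical above 0.6 rad).
It fails at once if a round pad is dropped or thrown (moves faster than 0.5 m/s with no finger on it, a fall of about 13 mm) ((linear speed of pad_28 above 0.5 m/s and contact force between pad_28 and the fingers below 0.05 N) or (linear speed of pad_40 above 0.5 m/s and contact force between pad_40 and the fingers below 0.05 N) or (linear speed of pad_52 above 0.5 m/s and contact force between pad_52 and the fingers below 0.05 N) or (linear speed of pad_64 above 0.5 m/s and contact force between pad_64 and the fingers below 0.05 N)).
It fails at once if a roof-shaped pad is shifted by more than 25 mm (distance of any of roof_a, roof_b from where it was at the start of the episode above 0.025 m).
It also fails if it takes over 106 s, if anything falls off the work surface, if the arm or the gripper's body presses on something with over 40 N, if the wrist force passes 120 N, or if a joint passes its speed limit or range.

## Robot

A 6-joint arm with a two-finger parallel gripper is mounted at the origin on the work surface. World frame = base frame: x ahead of the robot, y to its left, z up, the work surface at z = 0. Lengths are in mm, angles in rad, forces in N, time in s.
With the tool pointing down it reaches from about 275 to 750 mm from the base axis. Payload 10.2 kg.
Tool frame: the origin (TCP) lies midway between the tips of the shut fingers; the grasp point (between the pads) lies 19 mm behind it; z points along the fingers, y is the line along which they close (so a half turn about z gives the same grasp; the last joint's range is limited). The gripper opens to 85 mm and grips with 20 to 120 N. Pads are 22 mm wide; open, the fingers measure 114 mm over their backs; the gripper's body (76 mm by 85 mm) begins 54 mm behind the grasp point. The pads swing forward as they close: fully open they stand 13 mm farther back than shut.
Start: joints at [-1.34, 0.313, 1.498, -0, 1.331, -0.223], TCP at [230.14, -471.876, 231.294] pointing down, gripper open.
Joint ranges: [-2.94, 2.94], [-0.97, 2.17], [0.19, 2.56], [-1.23, 4.37], [0.02, 3.11], [-2.88, 2.88]. Speed limits (rad/s): [2.39, 2.39, 3.01, 3.14, 3.14, 3.14].

## Interface

Orientations are given as a unit quaternion [w, x, y, z].
In Python, from rig import sense, capture, finish_job, find_in, place_of gives the robot as it stands. The module is installed in compiled form; this text tells all that it offers.
- The arm moves only by the shell command python3 -m jog 'ROWS' [FORCE]. ROWS is JSON, a list of rows, each an object of numbers: "tx", "ty", "tz": the shift along the tool's x, y, z in mm; "ax", "ay", "az": the turn, a rotation vector about the tool's x, y, z in rad; "jaw": the closure, from -1 (fully open) to 1 (shut), so that 0 is half open. In form: [{"tx": .., "ty": .., "tz": .., "ax": .., "ay": .., "az": .., "jaw": ..}, ...]. A call has 1 to 5 rows; each row shifts and turns the commanded pose from where the row before left it, along the tool's axes as they then stand; what a row does not reach is not made up. A row lasts 1/8 s, in which the tool goes at most 62.5 mm and 10.7 degrees, less where a joint would pass 70% of its speed; a pose out of reach is approached as far as the arm can. A call with a gripper value outside its range is refused whole. The fingers move at their own pace and stop on an object; FORCE is the grip in N (left out, the last holds). Time passes only in rows, so rows that do not move let the fingers close. It gives the time, the measured TCP pose, the force, the opening and the grip force at its end, in the units of the state.
- sense(): the state, without advancing time (a new reading comes with each control period).
- capture(name): name is "scene" or "side" or "wrist"; returns a dict with "color" (480x640x3 uint8, red, green, blue), "depth" (480x640 float32, mm along the optical axis (not along the pixel's ray), 0 where there is no reading), "fx", "fy", "cx", "cy" (pixels), "camera_from_world" (4x4, takes a point from world to camera coordinates); the wrist camera has in their place "mount" (4x4, takes a point from camera to tool coordinates, whose origin is the TCP and whose axes are the flange's). Camera axes: x right, y up, looking along -z (the intrinsics and any distortion apply to the point x, -y, -z); pixel columns grow to the right and rows downward; lengths in mm; the calibration is good to about 2 mm. A picture is of the moment at which its call begins: read the wrist's pose just before it.
- finish_job(): hands the job in; it is judged then, once.
Trained networks look in the newest picture that a camera, given by its name, has taken for a name from the list of things; names that differ only in an ending like _2 or _b are one class to them, and where a whole thing is asked for, a point or a joint stands for the part that bears it (a point fixed in the world has none). Each returns a list of dicts, best first, with "conf" (0 to 1); they miss things now and then, are a little off and sometimes report something else, mostly with a low value. They report only what shows in the picture. A call takes as long as a camera call.
- find_in(query, camera): "centre" ([column, row] in pixels, amid what is visible of it).
- place_of(query, camera): "centre" ([column, row] in pixels: a listed point, or the origin of a listed thing).
The state is a dict: "time_s": time; "joints": joint angles; "dq": joint speeds; "tau": joint torques, N m; "eef_pos": TCP position; "ee_rot": TCP orientation; "force": force on the tool from outside, world axes, zero at the start; "wrist_torque": the same for the moment, N m; "grip_width": opening from 0.0 (shut) to 1.0 (fully open); "grip_force": force on a finger pad.
Only numpy, scipy, OpenCV 4.12 (cv2) and the standard library are available. Lean on these libraries where they do the work, as an engineer would, in place of code of your own. Each camera call takes 0.05 s, during which the arm holds its last target. There are 200 camera calls.

## Working session

There is one attempt and no reset: what is moved stays moved. The work goes in short steps, Python scripts to look and compute and a shell command to move; the robot and the scene stay as the last step left them, time stands still between calls to the robot, and variables do not carry over. Pictures are saved under pics/ and viewed, at most 14 in all, crops included, and the job is handed in when it is done.

```bash
mkdir -p pics
cat > h.py <<'E'
import numpy as np, cv2
from rig import *
def save(c,name):
    cv2.imwrite(f'pics/{name}.png',c['color'][:,:,::-1])
def world_pts(c,T=None):
    # per-pixel world xyz
    d=c['depth'].astype(float);v,u=np.mgrid[:480,:640]
    P=np.stack([(u-c['cx'])/c['fx']*d,-(v-c['cy'])/c['fy']*d,-d,np.ones_like(d)],-1)
    M=np.linalg.inv(c['camera_from_world']) if T is None else T@c['mount']
    W=P@M.T; W=W[...,:3]; W[d<=0]=np.nan
    return W
E
python3 - <<'E'
from h import *
s=sense();print({k:(np.round(v,3).tolist()) for k,v in s.items()})
for n in ['scene','side']:
    c=capture(n);save(c,n);W=world_pts(c)
    print(n,[k for k in c if k not in('color','depth')],np.linalg.inv(c['camera_from_world'])[:3,3])
    for q in ['pad_28','pad_40','pad_52','pad_64','tray_48','tray_60','tray_72','tray_84','roof_a']:
        for r in place_of(q,n)[:3]:
            u,v=np.round(r['centre']).astype(int)
            print(q,round(r['conf'],2),u,v,np.round(W[v,u]) if 0<=v<480 and 0<=u<640 else '')
E
```

```text
{'time_s': 0.0, 'joints': [-1.34, 0.313, 1.498, 0.0, 1.331, -0.223], 'dq': [0.0, -0.001, -0.0, -0.001, 0.001, 0.0], 'tau': [-0.002, -41.227, -25.975, -0.0, 0.004, -0.0], 'eef_pos': [230.082, -471.595, 230.706], 'ee_rot': [-0.001, 0.974, 0.225, -0.0], 'force': [-0.462, -0.175, 0.364], 'wrist_torque': [0.023, 0.017, -0.032], 'grip_force': 0.0, 'grip_width': 1.0}
scene ['fx', 'fy', 'cx', 'cy', 'camera_from_world'] [1145.21598987 -240.21739068  720.43608734]
pad_28 0.83 377 221 [472. 152.  12.]
pad_28 0.59 349 292 [632.  19.  30.]
pad_40 0.83 377 221 [472. 152.  12.]
pad_40 0.59 349 292 [632.  19.  30.]
pad_52 0.83 377 221 [472. 152.  12.]
pad_52 0.59 349 292 [632.  19.  30.]
pad_64 0.83 377 221 [472. 152.  12.]
pad_64 0.59 349 292 [632.  19.  30.]
tray_48 0.8 177 342 [ 606. -271.    6.]
tray_48 0.79 274 314 [ 608. -108.    3.]
tray_48 0.74 239 258 [ 462. -128.    5.]
tray_60 0.8 177 342 [ 606. -271.    6.]
tray_60 0.79 274 314 [ 608. -108.    3.]
tray_60 0.74 239 258 [ 462. -128.    5.]
tray_72 0.8 177 342 [ 606. -271.    6.]
tray_72 0.79 274 314 [ 608. -108.    3.]
tray_72 0.74 239 258
[... 621 characters left out ...]
57 246 [595.   6.  25.]
pad_64 0.98 273 253 [460.   7.  26.]
pad_64 0.63 278 152 [483. 293.  11.]
pad_64 0.63 357 246 [595.   6.  25.]
tray_48 0.65 278 338 [ 459. -136.    6.]
tray_48 0.64 402 414 [ 606. -265.    6.]
tray_48 0.63 290 425 [ 467. -261.    5.]
tray_60 0.65 278 338 [ 459. -136.    6.]
tray_60 0.64 402 414 [ 606. -265.    6.]
tray_60 0.63 290 425 [ 467. -261.    5.]
tray_72 0.65 278 338 [ 459. -136.    6.]
tray_72 0.64 402 414 [ 606. -265.    6.]
tray_72 0.63 290 425 [ 467. -261.    5.]
tray_84 0.65 278 338 [ 459. -136.    6.]
tray_84 0.64 402 414 [ 606. -265.    6.]
tray_84 0.63 290 425 [ 467. -261.    5.]
roof_a 0.95 333 154 [591. 266.  15.]
roof_a 0.65 352 189 [611. 154.  17.]
```

View pics/scene.png

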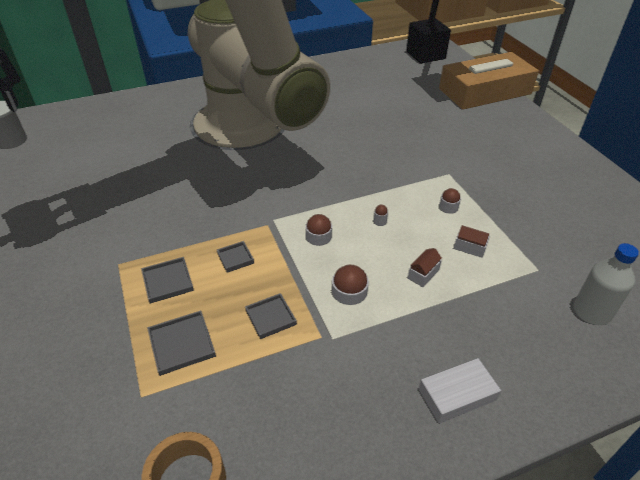

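View pics/side.png

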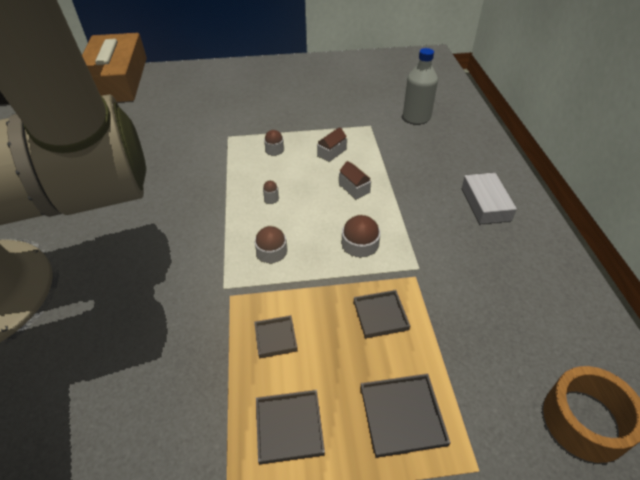

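```bash
cat > m.py <<'E'
from h import *
# merge both clouds; clusters by height
pts=[]
for n in ['scene','side']:
    W=world_pts(capture(n)).reshape(-1,3)
    m=(W[:,0]>300)&(W[:,0]<760)&(W[:,1]>-340)&(W[:,1]<380)
    pts.append(W[m])
def clusters(P,lo,hi,x=None):
    P=P[(P[:,2]>lo)&(P[:,2]<hi)]
    g=np.zeros((460,720),np.uint8); g[(P[:,0]-300).astype(int).clip(0,459),(P[:,1]+340).astype(int).clip(0,719)]=255
    g=cv2.morphologyEx(g,cv2.MORPH_CLOSE,np.ones((7,7)))
    n,l,st,c=cv2.connectedComponentsWithStats(g)
    for i in range(1,n):
        if st[i,4]>150:
            yy,xx=np.nonzero(l==i)
            r=cv2.minAreaRect(np.stack([yy+300,xx-340],1).astype(np.float32))
            print('  ',st[i,4],np.round(r[0]),np.round(r[1]),round(r[2]))
A=np.vstack(pts)
for nm,P in [('scene',pts[0]),('side',pts[1]),('both',A)]:
    print(nm,'top>22');clusters(P,22,70)
    print(nm,'rim 8-16');clusters(P,8,17)
E
python3 m.py
```

```text
scene top>22
   1646 [462.  30.] [51. 44.] 76
   455 [466. 159.] [27. 23.] 31
   939 [481. 311.] [39. 33.] 72
   1145 [598. 283.] [56. 26.] 43
   2645 [611.  30.] [64. 55.] 80
   1754 [621. 171.] [35. 57.] 28
scene rim 8-16
   1242 [ 466. -263.] [78. 83.] 90
   826 [ 456. -135.] [58. 55.] 5
   1411 [ 608. -266.] [94. 90.] 1
   1062 [ 611. -116.] [69. 67.] 5
   209 [604. 276.] [55.  6.] 44
   181 [627.  18.] [57. 20.] 58
side top>22
   1718 [456.  28.] [45. 51.] 67
   463 [463. 159.] [27. 22.] 10
   855 [475. 309.] [32. 39.] 75
   1191 [592. 289.] [57. 36.] 45
   2586 [603.  27.] [54. 64.] 68
   1789 [618. 172.] [37. 58.] 27
side rim 8-16
   1158 [ 465. -262.] [80. 78.] 90
   851 [ 455. -134.] [54. 56.] 5
   1477 [ 607. -265.] [91. 92.] 1
   1133 [ 610. -115.] [67. 69.] 5
both top>22
   1979 [458.  31.] [52. 50.] 45
   568 [464. 159.] [30. 25.] 18
   1108 [479. 310.] [41. 38.] 27
   1450 [593. 287.] [59. 38.] 41
   3105 [607.  29.] [65. 60.] 26
   1983 [619. 171.] [38. 60.] 27
both rim 8-16
   1561 [ 466. -262.] [80. 83.] 90
   1152 [ 456. -134.] [58. 57.] 5
   257 [464.  22.] [53. 32.] 32
   152 [467. 156.] [29. 16.] 31
   221 [482. 302.] [42. 21.] 24
   1859 [ 608. -265.] [94. 93.] 1
   1494 [ 610. -115.] [69. 70.] 5
   284 [603. 275.] [57. 13.] 34
   303 [617.  17.] [65. 30.] 35
   198 [630. 151.] [36. 18.] 18
```

The scene view shows the four round pads at pixels (350,283), (319,229), (381,214) and (451,200). The trays are at (182,342), (168,280), (271,316) and (236,257). The side view agrees, and the rim and top clusters match the expected sizes. I'll start with pad_64.

```bash
python3 -m jog '[{"az":0.151},{"az":0.151},{"az":0.152},{"tx":37,"ty":-49},{"tx":37,"ty":-49}]' 40 >/dev/null
python3 -m jog '[{"tx":37,"ty":-49},{"tx":37,"ty":-49},{"tx":37,"ty":-49},{"tx":37,"ty":-49},{"tx":37,"ty":-49}]' >/dev/null
python3 -m jog '[{"tx":37,"ty":-49},{"tx":37,"ty":-49},{"tx":37,"ty":-49},{},{}]'
```

```text
schema error: expected keys tx, ty, tz, ax, ay, az, jaw
schema error: expected keys tx, ty, tz, ax, ay, az, jaw
schema error: expected keys tx, ty, tz, ax, ay, az, jaw
```

```bash
python3 -m jog '[{"tx":0,"ty":0,"tz":0,"ax":0,"ay":0,"az":0.151,"jaw":-1},{"tx":0,"ty":0,"tz":0,"ax":0,"ay":0,"az":0.151,"jaw":-1},{"tx":0,"ty":0,"tz":0,"ax":0,"ay":0,"az":0.152,"jaw":-1},{"tx":37,"ty":-49,"tz":0,"ax":0,"ay":0,"az":0,"jaw":-1},{"tx":37,"ty":-49,"tz":0,"ax":0,"ay":0,"az":0,"jaw":-1}]' 40
```

```text
time_s: 1.72
eef_pos: [304.7, -372.8, 231.2]
ee_rot: [-0.0, 1.0, -0.001, 0.0]
force: [1.0, -0.5, 0.6]
grip_width: 1.0
grip_force: 0.0
```

```bash
python3 -m jog '[{"tx":37,"ty":-49,"tz":0,"ax":0,"ay":0,"az":0,"jaw":-1},{"tx":37,"ty":-49,"tz":0,"ax":0,"ay":0,"az":0,"jaw":-1},{"tx":37,"ty":-49,"tz":0,"ax":0,"ay":0,"az":0,"jaw":-1},{"tx":37,"ty":-49,"tz":0,"ax":0,"ay":0,"az":0,"jaw":-1},{"tx":37,"ty":-49,"tz":0,"ax":0,"ay":0,"az":0,"jaw":-1}]'
```

```text
time_s: 2.35
eef_pos: [490.2, -127.2, 231.5]
ee_rot: [0.0, 1.0, -0.0, 0.0]
force: [0.2, -0.8, 0.2]
grip_width: 1.001
grip_force: 0.0
```

```bash
python3 -m jog '[{"tx":37,"ty":-49,"tz":0,"ax":0,"ay":0,"az":0,"jaw":-1},{"tx":37,"ty":-49,"tz":0,"ax":0,"ay":0,"az":0,"jaw":-1},{"tx":30,"ty":-49,"tz":0,"ax":0,"ay":0,"az":0,"jaw":-1},{"tx":12,"ty":-9,"tz":0,"ax":0,"ay":0,"az":0,"jaw":-1},{"tx":0,"ty":0,"tz":0,"ax":0,"ay":0,"az":0,"jaw":-1}]'
cat > w.py <<'E'
import sys
from h import *
from scipy.spatial.transform import Rotation as R
s=sense();q=s['ee_rot'];T=np.eye(4);T[:3,:3]=R.from_quat([q[1],q[2],q[3],q[0]]).as_matrix();T[:3,3]=s['eef_pos']
c=capture('wrist');W=world_pts(c,T);save(c,sys.argv[1])
print(np.round(s['eef_pos'],1),np.round(c['mount'],2).tolist())
lo,hi=float(sys.argv[2]),float(sys.argv[3])
m=((W[...,2]>lo)&(W[...,2]<hi)).astype(np.uint8)
n,l,st,cc=cv2.connectedComponentsWithStats(cv2.morphologyEx(m,cv2.MORPH_CLOSE,np.ones((5,5))))
for i in range(1,n):
    if st[i,4]<150: continue
    P=W[(l==i)&(m>0)][:,:2]
    r=cv2.minAreaRect(P.astype(np.float32)); e=cv2.minEnclosingCircle(P.astype(np.float32))
    print(st[i],'rect',np.round(r[0],1),np.round(r[1]),round(r[2]),'circ',np.round(e[0],1),round(e[1],1))
E
python3 w.py w1 24 70
```

```text
time_s: 2.98
eef_pos: [605.5, 27.7, 230.8]
ee_rot: [-0.0, 1.0, 0.001, -0.0]
force: [0.4, -0.7, -1.2]
grip_width: 1.001
grip_force: 0.0
[605.5  27.7 230.8] [[0.0, 0.96, 0.28, 73.02], [1.0, -0.0, -0.0, 0.41], [-0.0, 0.28, -0.96, -142.66], [0.0, 0.0, 0.0, 1.0]]
[ 140  168   68   56 2130] rect [622.3 172.1] [34. 55.] 28 circ [621.8 171.6] 31.2
[ 283  177   63   63 3058] rect [608.6  32.2] [63. 63.] 5 circ [608.7  32. ] 31.9
[  24  191   73   61 2254] rect [595.1 289.1] [56. 36.] 42 circ [595.6 288.2] 31.8
[  41  306   42   35 1112] rect [481.8 311.1] [39. 35.] 49 circ [479.9 312.4] 19.8
[ 292  317   46   44 1557] rect [463.6  32.5] [45. 51.] 1 circ [460.6  32.4] 25.9
```

```bash
python3 -m jog '[{"tx":3,"ty":-4,"tz":50,"ax":0,"ay":0,"az":0,"jaw":-1},{"tx":0,"ty":0,"tz":50,"ax":0,"ay":0,"az":0,"jaw":-1},{"tx":0,"ty":0,"tz":50,"ax":0,"ay":0,"az":0,"jaw":-1},{"tx":0,"ty":0,"tz":25,"ax":0,"ay":0,"az":0,"jaw":-1},{"tx":0,"ty":0,"tz":0,"ax":0,"ay":0,"az":0,"jaw":-1}]'
python3 -m jog '[{"tx":0,"ty":0,"tz":20,"ax":0,"ay":0,"az":0,"jaw":-1},{"tx":0,"ty":0,"tz":16,"ax":0,"ay":0,"az":0,"jaw":-1},{"tx":0,"ty":0,"tz":10,"ax":0,"ay":0,"az":0,"jaw":-1},{"tx":0,"ty":0,"tz":0,"ax":0,"ay":0,"az":0,"jaw":-1},{"tx":0,"ty":0,"tz":0,"ax":0,"ay":0,"az":0,"jaw":-1}]'
python3 -c "
from h import *
c=capture('side');cv2.imwrite('pics/g1.png',c['color'][130:330,230:490,::-1].repeat(3,0).repeat(3,1))"
```

```text
time_s: 3.65
eef_pos: [607.0, 30.1, 55.1]
ee_rot: [-0.0, 1.0, -0.001, -0.002]
force: [-0.1, 0.8, 0.8]
grip_width: 0.998
grip_force: 0.0
time_s: 4.28
eef_pos: [608.6, 31.0, 11.0]
ee_rot: [0.0, 1.0, -0.0, 0.001]
force: [0.2, 0.2, -0.5]
grip_width: 0.998
grip_force: 0.0
```

View pics/g1.png

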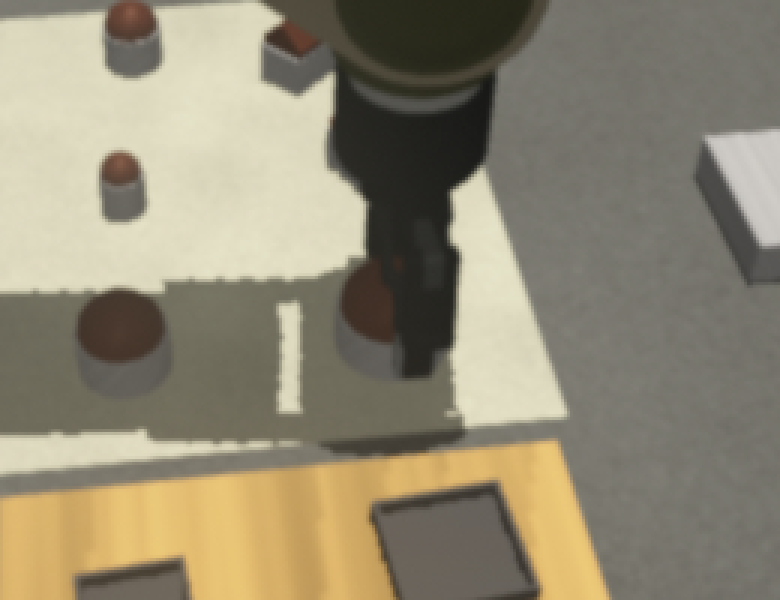

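The picture shows the near finger at crop (415,330) beside pad_64, clear of the dome and the rim, so I close the jaws.

```bash
python3 -m jog '[{"tx":0,"ty":0,"tz":2,"ax":0,"ay":0,"az":0,"jaw":-0.3},{"tx":0,"ty":0,"tz":0,"ax":0,"ay":0,"az":0,"jaw":-0.3},{"tx":0,"ty":0,"tz":0,"ax":0,"ay":0,"az":0,"jaw":0},{"tx":0,"ty":0,"tz":0,"ax":0,"ay":0,"az":0,"jaw":0},{"tx":0,"ty":0,"tz":0,"ax":0,"ay":0,"az":0,"jaw":0}]' 60
```

```text
time_s: 4.95
eef_pos: [608.6, 31.2, 9.1]
ee_rot: [-0.0, 1.0, -0.0, 0.001]
force: [-1.6, 1.4, 5.9]
grip_width: 0.721
grip_force: 65.8
```

```bash
python3 -m jog '[{"tx":0,"ty":0,"tz":-10,"ax":0,"ay":0,"az":0,"jaw":0},{"tx":0,"ty":0,"tz":-30,"ax":0,"ay":0,"az":0,"jaw":0},{"tx":0,"ty":0,"tz":-40,"ax":0,"ay":0,"az":0,"jaw":0},{"tx":0,"ty":20,"tz":-40,"ax":0,"ay":0,"az":0,"jaw":0},{"tx":0,"ty":40,"tz":0,"ax":0,"ay":0,"az":0,"jaw":0}]'
python3 -m jog '[{"tx":0,"ty":50,"tz":0,"ax":0,"ay":0,"az":0,"jaw":0},{"tx":0,"ty":55,"tz":0,"ax":0,"ay":0,"az":0,"jaw":0},{"tx":0,"ty":55,"tz":0,"ax":0,"ay":0,"az":0,"jaw":0},{"tx":0,"ty":40,"tz":0,"ax":0,"ay":0,"az":0,"jaw":0},{"tx":0,"ty":20,"tz":0,"ax":0,"ay":0,"az":0,"jaw":0}]'
python3 w.py w2 7 17
```

```text
time_s: 5.58
eef_pos: [609.5, -28.8, 131.9]
ee_rot: [0.001, 1.0, 0.001, 0.003]
force: [0.7, -0.1, -4.5]
grip_width: 0.719
grip_force: 67.0
time_s: 6.2
eef_pos: [607.6, -250.8, 128.0]
ee_rot: [-0.0, 1.0, -0.001, -0.0]
force: [-0.3, 0.8, -4.1]
grip_width: 0.724
grip_force: 66.8
[ 607.6 -250.8  128. ] [[0.0, 0.96, 0.28, 73.02], [1.0, -0.0, -0.0, 0.4], [-0.0, 0.28, -0.96, -142.66], [0.0, 0.0, 0.0, 1.0]]
[ 276  172  123  114 1499] rect [ 609.6 -265.2] [90. 90.] 1 circ [ 609.5 -265.5] 63.3
[  89  182  107   91 2015] rect [ 612.4 -115.2] [67. 68.] 5 circ [ 612.6 -115.4] 46.6
[  0 368  36  48 600] rect [465.2  14.8] [48. 18.] 18 circ [462.8  22.5] 24.1
```

View pics/w2.png

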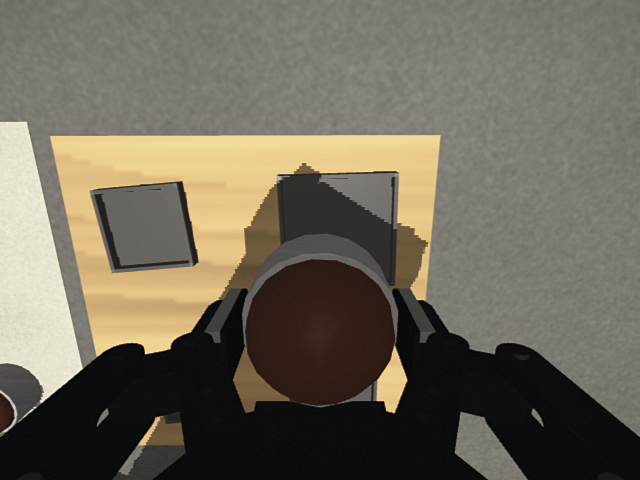

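pad_64 is held level with its dome at (320,330), and tray_84 lies ahead with corners at (278,175) to (398,172). I move over the tray centre and lower.

```bash
python3 -m jog '[{"tx":1,"ty":14,"tz":20,"ax":0,"ay":0,"az":0,"jaw":0},{"tx":0,"ty":0,"tz":40,"ax":0,"ay":0,"az":0,"jaw":0},{"tx":0,"ty":0,"tz":30,"ax":0,"ay":0,"az":0,"jaw":0},{"tx":0,"ty":0,"tz":10,"ax":0,"ay":0,"az":0,"jaw":0},{"tx":0,"ty":0,"tz":0,"ax":0,"ay":0,"az":0,"jaw":0}]'
```

```text
time_s: 6.88
eef_pos: [609.2, -262.4, 27.9]
ee_rot: [-0.0, 1.0, 0.0, -0.0]
force: [-0.1, 0.2, -3.5]
grip_width: 0.723
grip_force: 66.9
```

```bash
python3 -m jog '[{"tx":0,"ty":3,"tz":6,"ax":0,"ay":0,"az":0,"jaw":0},{"tx":0,"ty":0,"tz":5,"ax":0,"ay":0,"az":0,"jaw":0},{"tx":0,"ty":0,"tz":3,"ax":0,"ay":0,"az":0,"jaw":0},{"tx":0,"ty":0,"tz":1,"ax":0,"ay":0,"az":0,"jaw":0},{"tx":0,"ty":0,"tz":0,"ax":0,"ay":0,"az":0,"jaw":0}]'
```

```text
time_s: 7.5
eef_pos: [609.2, -266.0, 13.4]
ee_rot: [0.0, 1.0, -0.0, 0.0]
force: [-0.1, -0.0, -3.3]
grip_width: 0.719
grip_force: 67.0
```

```bash
python3 -m jog '[{"tx":0,"ty":0,"tz":0.6,"ax":0,"ay":0,"az":0,"jaw":0},{"tx":0,"ty":0,"tz":0.4,"ax":0,"ay":0,"az":0,"jaw":0}]'
```

```text
time_s: 7.75
eef_pos: [609.3, -266.0, 13.1]
ee_rot: [0.0, 1.0, -0.0, 0.0]
force: [-2.8, 1.8, 5.9]
grip_width: 0.724
grip_force: 67.7
```

```bash
python3 -m jog '[{"tx":0,"ty":0,"tz":0,"ax":0,"ay":0,"az":0,"jaw":-1},{"tx":0,"ty":0,"tz":0,"ax":0,"ay":0,"az":0,"jaw":-1},{"tx":0,"ty":0,"tz":0,"ax":0,"ay":0,"az":0,"jaw":-1},{"tx":0,"ty":0,"tz":-15,"ax":0,"ay":0,"az":0,"jaw":-1},{"tx":0,"ty":0,"tz":-50,"ax":0,"ay":0,"az":0,"jaw":-1}]'
python3 -m jog '[{"tx":0,"ty":0,"tz":-50,"ax":0,"ay":0,"az":0,"jaw":-1},{"tx":-25,"ty":-50,"tz":0,"ax":0,"ay":0,"az":0,"jaw":-1},{"tx":-25,"ty":-50,"tz":0,"ax":0,"ay":0,"az":0,"jaw":-1},{"tx":-25,"ty":-50,"tz":0,"ax":0,"ay":0,"az":0,"jaw":-1},{"tx":-25,"ty":-50,"tz":0,"ax":0,"ay":0,"az":0,"jaw":-1}]'
python3 -m jog '[{"tx":-25,"ty":-50,"tz":0,"ax":0,"ay":0,"az":0,"jaw":-1},{"tx":-24,"ty":-48,"tz":0,"ax":0,"ay":0,"az":0,"jaw":-1},{"tx":0,"ty":0,"tz":25,"ax":0,"ay":0,"az":0,"jaw":-1},{"tx":0,"ty":0,"tz":25,"ax":0,"ay":0,"az":0,"jaw":-1},{"tx":0,"ty":0,"tz":0,"ax":0,"ay":0,"az":0,"jaw":-1}]'
python3 w.py w3 24 70
python3 - <<'E'
from h import *
c=capture('side');save(c,'s3')
E
```

```text
time_s: 8.38
eef_pos: [608.1, -265.3, 76.5]
ee_rot: [-0.001, 1.0, -0.0, -0.002]
force: [0.7, -0.5, 0.1]
grip_width: 1.0
grip_force: 0.0
time_s: 9.0
eef_pos: [508.5, -64.5, 128.5]
ee_rot: [0.0, 1.0, -0.0, 0.001]
force: [0.4, 0.3, -0.7]
grip_width: 0.998
grip_force: 0.0
time_s: 9.62
eef_pos: [459.8, 32.2, 77.2]
ee_rot: [-0.0, 1.0, -0.0, -0.001]
force: [0.2, -0.6, -0.3]
grip_width: 1.0
grip_force: 0.0
[459.8  32.2  77.2] [[0.0, 0.96, 0.28, 73.02], [1.0, -0.0, -0.0, 0.4], [-0.0, 0.28, -0.96, -142.66], [0.0, 0.0, 0.0, 1.0]]
[ 275  222   87   86 5813] rect [461.5  31.6] [51. 48.] 60 circ [460.3  32.4] 25.9
[  67  233   56   48 2037] rect [466.6 160.3] [28. 24.] 27 circ [465.8 161.9] 13.9
```

View pics/s3.png

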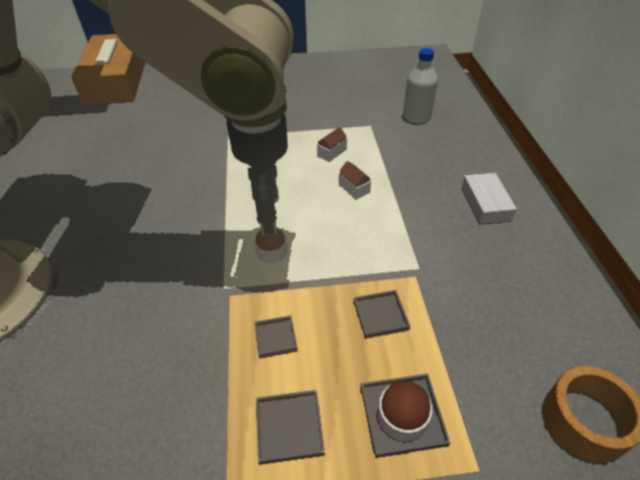

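pad_64 stands in its tray at (405,408). The gripper is over pad_52 at (270,243), so I descend and grip.

```bash
python3 -m jog '[{"tx":0.5,"ty":0,"tz":25,"ax":0,"ay":0,"az":0,"jaw":-1},{"tx":0,"ty":0,"tz":25,"ax":0,"ay":0,"az":0,"jaw":-1},{"tx":0,"ty":0,"tz":15,"ax":0,"ay":0,"az":0,"jaw":-1},{"tx":0,"ty":0,"tz":0,"ax":0,"ay":0,"az":0,"jaw":-1},{"tx":0,"ty":0,"tz":0,"ax":0,"ay":0,"az":0,"jaw":-0.5}]'
python3 -m jog '[{"tx":0,"ty":0,"tz":0,"ax":0,"ay":0,"az":0,"jaw":-0.2},{"tx":0,"ty":0,"tz":0,"ax":0,"ay":0,"az":0,"jaw":0.3},{"tx":0,"ty":0,"tz":0,"ax":0,"ay":0,"az":0,"jaw":0.3},{"tx":0,"ty":0,"tz":0,"ax":0,"ay":0,"az":0,"jaw":0.3},{"tx":0,"ty":0,"tz":0,"ax":0,"ay":0,"az":0,"jaw":0.3}]' 60
```

```text
time_s: 10.35
eef_pos: [461.4, 31.9, 13.2]
ee_rot: [0.0, 1.0, -0.0, 0.001]
force: [0.4, -0.6, -0.2]
grip_width: 0.815
grip_force: 0.0
time_s: 10.98
eef_pos: [461.3, 32.0, 13.6]
ee_rot: [0.0, 1.0, 0.0, 0.001]
force: [-3.2, 1.0, 12.2]
grip_width: 0.582
grip_force: 60.1
```

```bash
python3 -m jog '[{"tx":0,"ty":0,"tz":-10,"ax":0,"ay":0,"az":0,"jaw":0.3},{"tx":0,"ty":0,"tz":-30,"ax":0,"ay":0,"az":0,"jaw":0.3},{"tx":0,"ty":0,"tz":-40,"ax":0,"ay":0,"az":0,"jaw":0.3},{"tx":5,"ty":20,"tz":-20,"ax":0,"ay":0,"az":0,"jaw":0.3},{"tx":0,"ty":40,"tz":0,"ax":0,"ay":0,"az":0,"jaw":0.3}]'
python3 -m jog '[{"tx":0,"ty":50,"tz":0,"ax":0,"ay":0,"az":0,"jaw":0.3},{"tx":0,"ty":55,"tz":0,"ax":0,"ay":0,"az":0,"jaw":0.3},{"tx":0,"ty":55,"tz":0,"ax":0,"ay":0,"az":0,"jaw":0.3},{"tx":0,"ty":40,"tz":0,"ax":0,"ay":0,"az":0,"jaw":0.3},{"tx":0,"ty":20,"tz":0,"ax":0,"ay":0,"az":0,"jaw":0.3}]'
python3 -m jog '[{"tx":0,"ty":14,"tz":0,"ax":0,"ay":0,"az":0,"jaw":0.3},{"tx":0,"ty":0,"tz":0,"ax":0,"ay":0,"az":0,"jaw":0.3}]'
python3 w.py w4 7 17
```

```text
time_s: 11.6
eef_pos: [466.7, -28.1, 114.5]
ee_rot: [0.001, 1.0, 0.001, 0.002]
force: [-0.1, -1.1, -1.5]
grip_width: 0.575
grip_force: 62.8
time_s: 12.22
eef_pos: [465.4, -249.6, 112.6]
ee_rot: [0.0, 1.0, -0.001, 0.0]
force: [0.6, -0.4, -1.6]
grip_width: 0.581
grip_force: 62.8
time_s: 12.48
eef_pos: [465.7, -261.7, 112.3]
ee_rot: [-0.0, 1.0, -0.0, -0.0]
force: [-0.1, 1.0, -2.0]
grip_width: 0.582
grip_force: 62.8
[ 465.7 -261.7  112.3] [[0.0, 0.96, 0.28, 73.02], [1.0, -0.0, -0.0, 0.4], [-0.0, 0.28, -0.96, -142.66], [0.0, 0.0, 0.0, 1.0]]
[  21    0  127   76 2032] rect [ 600.6 -116.2] [43. 68.] 5 circ [ 600.8 -116.7] 39.6
[ 250    0  149   99 1967] rect [ 592.1 -265.7] [56. 90.] 1 circ [ 592.2 -265.6] 52.5
[283  47  82  29 194] rect [ 583.9 -264.2] [51. 13.] 85 circ [ 590.4 -264.9] 25.7
[ 263  184  112  100 1521] rect [ 469.9 -262.3] [74. 78.] 1 circ [ 469.8 -262.3] 53.5
[ 100  212   91   77 1796] rect [ 457.7 -134.5] [55. 55.] 5 circ [ 457.8 -134.3] 38.1
```

```bash
python3 -m jog '[{"tx":2,"ty":0,"tz":30,"ax":0,"ay":0,"az":0,"jaw":0.3},{"tx":0,"ty":0,"tz":35,"ax":0,"ay":0,"az":0,"jaw":0.3},{"tx":0,"ty":0,"tz":18,"ax":0,"ay":0,"az":0,"jaw":0.3},{"tx":0,"ty":0,"tz":6,"ax":0,"ay":0,"az":0,"jaw":0.3},{"tx":0,"ty":0,"tz":0,"ax":0,"ay":0,"az":0,"jaw":0.3}]'
python3 -m jog '[{"tx":0,"ty":0,"tz":3,"ax":0,"ay":0,"az":0,"jaw":0.3},{"tx":0,"ty":0,"tz":1,"ax":0,"ay":0,"az":0,"jaw":0.3},{"tx":0,"ty":0,"tz":0,"ax":0,"ay":0,"az":0,"jaw":0.3}]'
```

```text
time_s: 13.15
eef_pos: [468.0, -261.4, 23.7]
ee_rot: [0.0, 1.0, 0.0, 0.0]
force: [0.1, 0.7, -1.4]
grip_width: 0.575
grip_force: 62.8
time_s: 13.52
eef_pos: [467.7, -262.0, 19.5]
ee_rot: [0.0, 1.0, -0.0, 0.0]
force: [-1.1, 0.1, -1.2]
grip_width: 0.575
grip_force: 62.8
```

```bash
python3 -m jog '[{"tx":0,"ty":0,"tz":1,"ax":0,"ay":0,"az":0,"jaw":0.3},{"tx":0,"ty":0,"tz":0.7,"ax":0,"ay":0,"az":0,"jaw":0.3},{"tx":0,"ty":0,"tz":0.3,"ax":0,"ay":0,"az":0,"jaw":0.3}]'
```

```text
time_s: 13.9
eef_pos: [467.7, -262.0, 17.7]
ee_rot: [0.0, 1.0, -0.0, -0.0]
force: [-3.2, 1.2, 6.4]
grip_width: 0.578
grip_force: 63.5
```

```bash
python3 -m jog '[{"tx":0,"ty":0,"tz":0,"ax":0,"ay":0,"az":0,"jaw":-1},{"tx":0,"ty":0,"tz":0,"ax":0,"ay":0,"az":0,"jaw":-1},{"tx":0,"ty":0,"tz":0,"ax":0,"ay":0,"az":0,"jaw":-1},{"tx":0,"ty":0,"tz":-15,"ax":0,"ay":0,"az":0,"jaw":-1},{"tx":0,"ty":0,"tz":-50,"ax":0,"ay":0,"az":0,"jaw":-1}]'
python3 -m jog '[{"tx":0,"ty":0,"tz":-50,"ax":0,"ay":0,"az":0,"jaw":-1},{"tx":2,"ty":-57,"tz":0,"ax":0,"ay":0,"az":0,"jaw":-1},{"tx":2,"ty":-57,"tz":0,"ax":0,"ay":0,"az":0,"jaw":-1},{"tx":2,"ty":-57,"tz":0,"ax":0,"ay":0,"az":0,"jaw":-1},{"tx":2,"ty":-57,"tz":0,"ax":0,"ay":0,"az":0,"jaw":-1}]'
python3 -m jog '[{"tx":2,"ty":-57,"tz":0,"ax":0,"ay":0,"az":0,"jaw":-1},{"tx":2,"ty":-57,"tz":0,"ax":0,"ay":0,"az":0,"jaw":-1},{"tx":0,"ty":-57,"tz":0,"ax":0,"ay":0,"az":0,"jaw":-1},{"tx":0,"ty":-57,"tz":0,"ax":0,"ay":0,"az":0,"jaw":-1},{"tx":0,"ty":-57,"tz":0,"ax":0,"ay":0,"az":0,"jaw":-1}]'
python3 -m jog '[{"tx":0,"ty":-57,"tz":0,"ax":0,"ay":0,"az":0,"jaw":-1},{"tx":0,"ty":-4,"tz":25,"ax":0,"ay":0,"az":0,"jaw":-1},{"tx":0,"ty":0,"tz":25,"ax":0,"ay":0,"az":0,"jaw":-1},{"tx":0,"ty":0,"tz":0,"ax":0,"ay":0,"az":0,"jaw":-1}]'
python3 w.py w5 24 70
```

```text
time_s: 14.52
eef_pos: [466.8, -261.2, 82.1]
ee_rot: [-0.001, 1.0, -0.0, -0.002]
force: [-0.2, -0.8, 1.0]
grip_width: 0.998
grip_force: 0.0
time_s: 15.15
eef_pos: [475.7, -32.3, 133.5]
ee_rot: [0.0, 1.0, -0.0, 0.001]
force: [0.4, 0.1, 0.1]
grip_width: 1.003
grip_force: 0.0
time_s: 15.78
eef_pos: [479.7, 253.1, 133.6]
ee_rot: [-0.0, 1.0, -0.0, 0.001]
force: [0.6, -1.0, -0.3]
grip_width: 1.0
grip_force: 0.0
time_s: 16.27
eef_pos: [479.0, 311.9, 81.8]
ee_rot: [0.0, 1.0, 0.0, -0.001]
force: [0.6, 0.5, 0.8]
grip_width: 1.002
grip_force: 0.0
[479.  311.9  81.8] [[0.0, 0.96, 0.28, 73.02], [1.0, -0.0, -0.0, 0.4], [-0.0, 0.28, -0.96, -142.66], [0.0, 0.0, 0.0, 1.0]]
[ 301    0  122  115 8161] rect [595.1 289.9] [56. 34.] 42 circ [595.  289.6] 32.3
[ 537    0  103   53 3289] rect [604.1 181.7] [46. 22.] 84 circ [613.8 180.7] 22.8
[ 283  230   65   65 3306] rect [480.5 313.9] [39. 37.] 90 circ [479.3 313.9] 19.9
[ 535  261   55   46 1893] rect [466.6 165.5] [24. 27.] 70 circ [466.3 164.1] 13.9
```

```bash
python3 -m jog '[{"tx":0,"ty":-1,"tz":25,"ax":0,"ay":0,"az":0,"jaw":-1},{"tx":0,"ty":0,"tz":25,"ax":0,"ay":0,"az":0,"jaw":-1},{"tx":0,"ty":0,"tz":19,"ax":0,"ay":0,"az":0,"jaw":-0.7},{"tx":0,"ty":0,"tz":0,"ax":0,"ay":0,"az":0,"jaw":-0.4},{"tx":0,"ty":0,"tz":0,"ax":0,"ay":0,"az":0,"jaw":-0.1}]'
python3 -m jog '[{"tx":0,"ty":0,"tz":0,"ax":0,"ay":0,"az":0,"jaw":0.1},{"tx":0,"ty":0,"tz":0,"ax":0,"ay":0,"az":0,"jaw":0.5},{"tx":0,"ty":0,"tz":0,"ax":0,"ay":0,"az":0,"jaw":0.5},{"tx":0,"ty":0,"tz":0,"ax":0,"ay":0,"az":0,"jaw":0.5},{"tx":0,"ty":0,"tz":0,"ax":0,"ay":0,"az":0,"jaw":0.5}]' 50
```

```text
time_s: 16.95
eef_pos: [480.7, 313.4, 15.1]
ee_rot: [-0.0, 1.0, -0.0, 0.001]
force: [-0.4, 0.2, -0.1]
grip_width: 0.553
grip_force: 0.0
time_s: 17.58
eef_pos: [480.7, 313.4, 15.3]
ee_rot: [-0.0, 1.0, -0.0, 0.001]
force: [-1.7, -0.8, 7.7]
grip_width: 0.44
grip_force: 49.1
```

```bash
python3 -m jog '[{"tx":0,"ty":0,"tz":-10,"ax":0,"ay":0,"az":0,"jaw":0.5},{"tx":0,"ty":0,"tz":-30,"ax":0,"ay":0,"az":0,"jaw":0.5},{"tx":0,"ty":0,"tz":-40,"ax":0,"ay":0,"az":0,"jaw":0.5},{"tx":0,"ty":25,"tz":-20,"ax":0,"ay":0,"az":0,"jaw":0.5},{"tx":10,"ty":45,"tz":0,"ax":0,"ay":0,"az":0,"jaw":0.5}]'
python3 -m jog '[{"tx":20,"ty":53,"tz":0,"ax":0,"ay":0,"az":0,"jaw":0.5},{"tx":20,"ty":55,"tz":0,"ax":0,"ay":0,"az":0,"jaw":0.5},{"tx":20,"ty":55,"tz":0,"ax":0,"ay":0,"az":0,"jaw":0.5},{"tx":20,"ty":55,"tz":0,"ax":0,"ay":0,"az":0,"jaw":0.5},{"tx":20,"ty":55,"tz":0,"ax":0,"ay":0,"az":0,"jaw":0.5}]'
python3 -m jog '[{"tx":15,"ty":45,"tz":0,"ax":0,"ay":0,"az":0,"jaw":0.5},{"tx":6,"ty":30,"tz":0,"ax":0,"ay":0,"az":0,"jaw":0.5},{"tx":0,"ty":11,"tz":0,"ax":0,"ay":0,"az":0,"jaw":0.5},{"tx":0,"ty":0,"tz":0,"ax":0,"ay":0,"az":0,"jaw":0.5}]'
python3 w.py w6 7 17
```

```text
time_s: 18.2
eef_pos: [490.3, 243.4, 115.9]
ee_rot: [-0.001, 1.0, 0.001, 0.002]
force: [0.2, 0.0, -1.4]
grip_width: 0.441
grip_force: 50.4
time_s: 18.82
eef_pos: [590.3, -31.8, 114.4]
ee_rot: [0.0, 1.0, -0.0, 0.001]
force: [0.8, 0.5, -1.2]
grip_width: 0.444
grip_force: 50.4
time_s: 19.32
eef_pos: [610.5, -115.7, 113.6]
ee_rot: [-0.0, 1.0, -0.0, -0.0]
force: [0.1, 0.3, -1.4]
grip_width: 0.443
grip_force: 50.4
[ 610.5 -115.7  113.6] [[0.0, 0.96, 0.28, 73.02], [1.0, -0.0, -0.0, 0.4], [-0.0, 0.28, -0.96, -142.66], [0.0, 0.0, 0.0, 1.0]]
[ 454  178  143  122 2606] rect [ 609.4 -265.3] [91. 91.] 1 circ [ 609.6 -265.2] 63.6
[ 268  188   98   96 1368] rect [ 612.7 -115.2] [67. 66.] 5 circ [ 612.6 -115.1] 46.6
[478 199  62  77 604] rect [ 617.9 -248.2] [24. 61.] 65 circ [ 612.8 -259.1] 30.7
[512 358  34  23 300] rect [ 504.2 -292.3] [31. 14.] 55 circ [ 498.7 -288.5] 15.3
[307 379  65  27 587] rect [ 476.1 -132.8] [22. 54.] 7 circ [ 476.9 -132.7] 28.1
[  0 389  13  31 253] rect [466.  151.3] [24.  7.] 1 circ [465.9 155. ] 11.9
[440 414  26  26 272] rect [ 436.9 -227.4] [32. 16.] 40 circ [ 441.5 -232.9] 16.1
```

View pics/w6.png

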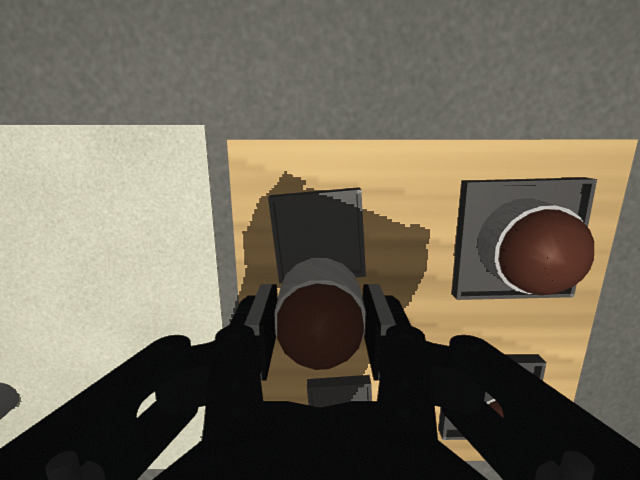

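pad_40 is upright in the jaws at (320,320), tray_60 is just ahead at (318,235), and pad_64 is standing in its tray at (545,250). I lower pad_40.

```bash
python3 -m jog '[{"tx":2,"ty":0,"tz":30,"ax":0,"ay":0,"az":0,"jaw":0.5},{"tx":0,"ty":0,"tz":35,"ax":0,"ay":0,"az":0,"jaw":0.5},{"tx":0,"ty":0,"tz":18,"ax":0,"ay":0,"az":0,"jaw":0.5},{"tx":0,"ty":0,"tz":6,"ax":0,"ay":0,"az":0,"jaw":0.5},{"tx":0,"ty":0,"tz":0,"ax":0,"ay":0,"az":0,"jaw":0.5}]'
python3 -m jog '[{"tx":0,"ty":0,"tz":2.5,"ax":0,"ay":0,"az":0,"jaw":0.5},{"tx":0,"ty":0,"tz":1,"ax":0,"ay":0,"az":0,"jaw":0.5},{"tx":0,"ty":0,"tz":0,"ax":0,"ay":0,"az":0,"jaw":0.5}]'
```

```text
time_s: 20.0
eef_pos: [613.1, -115.8, 25.0]
ee_rot: [0.0, 1.0, 0.0, 0.0]
force: [0.4, -0.1, -0.1]
grip_width: 0.443
grip_force: 50.4
time_s: 20.38
eef_pos: [612.8, -116.0, 21.0]
ee_rot: [0.0, 1.0, -0.0, 0.0]
force: [0.3, -0.2, -0.9]
grip_width: 0.443
grip_force: 50.4
```

```bash
python3 -m jog '[{"tx":0,"ty":0,"tz":1,"ax":0,"ay":0,"az":0,"jaw":0.5},{"tx":0,"ty":0,"tz":0.6,"ax":0,"ay":0,"az":0,"jaw":0.5},{"tx":0,"ty":0,"tz":0.4,"ax":0,"ay":0,"az":0,"jaw":0.5}]'
```

```text
time_s: 20.75
eef_pos: [612.7, -116.0, 19.4]
ee_rot: [0.0, 1.0, -0.0, -0.0]
force: [-3.7, 0.5, 7.4]
grip_width: 0.441
grip_force: 51.2
```

```bash
python3 -m jog '[{"tx":0,"ty":0,"tz":0,"ax":0,"ay":0,"az":0,"jaw":-1},{"tx":0,"ty":0,"tz":0,"ax":0,"ay":0,"az":0,"jaw":-1},{"tx":0,"ty":0,"tz":0,"ax":0,"ay":0,"az":0,"jaw":-1},{"tx":0,"ty":0,"tz":-15,"ax":0,"ay":0,"az":0,"jaw":-1},{"tx":0,"ty":0,"tz":-50,"ax":0,"ay":0,"az":0,"jaw":-1}]'
python3 -m jog '[{"tx":0,"ty":0,"tz":-50,"ax":0,"ay":0,"az":0,"jaw":-1},{"tx":-25,"ty":-46,"tz":0,"ax":0,"ay":0,"az":0,"jaw":-1},{"tx":-25,"ty":-46,"tz":0,"ax":0,"ay":0,"az":0,"jaw":-1},{"tx":-25,"ty":-46,"tz":0,"ax":0,"ay":0,"az":0,"jaw":-1},{"tx":-25,"ty":-46,"tz":0,"ax":0,"ay":0,"az":0,"jaw":-1}]'
python3 -m jog '[{"tx":-25,"ty":-46,"tz":0,"ax":0,"ay":0,"az":0,"jaw":-1},{"tx":-22,"ty":-48,"tz":0,"ax":0,"ay":0,"az":0,"jaw":-1},{"tx":0,"ty":0,"tz":25,"ax":0,"ay":0,"az":0,"jaw":-1},{"tx":0,"ty":0,"tz":25,"ax":0,"ay":0,"az":0,"jaw":-1},{"tx":0,"ty":0,"tz":0,"ax":0,"ay":0,"az":0,"jaw":-1}]'
python3 w.py w7 24 70
```

```text
time_s: 21.38
eef_pos: [611.5, -115.6, 83.2]
ee_rot: [-0.001, 1.0, -0.0, -0.002]
force: [0.3, -0.0, 0.2]
grip_width: 1.003
grip_force: 0.0
time_s: 22.0
eef_pos: [512.0, 69.4, 135.0]
ee_rot: [0.0, 1.0, -0.0, 0.001]
force: [0.8, -0.0, -0.2]
grip_width: 1.001
grip_force: 0.0
time_s: 22.62
eef_pos: [465.2, 162.1, 83.6]
ee_rot: [0.0, 1.0, -0.0, -0.001]
force: [-0.2, 0.8, 1.0]
grip_width: 1.004
grip_force: 0.0
[465.2 162.1  83.6] [[0.0, 0.96, 0.28, 73.02], [1.0, -0.0, -0.0, 0.4], [-0.0, 0.28, -0.96, -142.66], [0.0, 0.0, 0.0, 1.0]]
[   0    0  133   88 6591] rect [592.  286.8] [50. 34.] 43 circ [592.1 287.2] 29.6
[252   0  52  25 670] rect [598.8 182.3] [10. 25.] 1 circ [604.  182.5] 12.7
[ 295  239   46   46 1608] rect [466.6 163. ] [26. 27.] 23 circ [465.9 162.7] 13.9
```

```bash
python3 -m jog '[{"tx":0,"ty":0,"tz":25,"ax":0,"ay":0,"az":0,"jaw":-1},{"tx":0,"ty":0,"tz":25,"ax":0,"ay":0,"az":0,"jaw":-0.5},{"tx":0,"ty":0,"tz":19,"ax":0,"ay":0,"az":0,"jaw":-0.3},{"tx":0,"ty":0,"tz":0,"ax":0,"ay":0,"az":0,"jaw":0},{"tx":0,"ty":0,"tz":0,"ax":0,"ay":0,"az":0,"jaw":0.2}]'
python3 -m jog '[{"tx":0,"ty":0,"tz":0,"ax":0,"ay":0,"az":0,"jaw":0.4},{"tx":0,"ty":0,"tz":0,"ax":0,"ay":0,"az":0,"jaw":0.8},{"tx":0,"ty":0,"tz":0,"ax":0,"ay":0,"az":0,"jaw":0.8},{"tx":0,"ty":0,"tz":0,"ax":0,"ay":0,"az":0,"jaw":0.8},{"tx":0,"ty":0,"tz":0,"ax":0,"ay":0,"az":0,"jaw":0.8}]' 40
```

```text
time_s: 23.3
eef_pos: [466.7, 162.1, 16.3]
ee_rot: [-0.0, 1.0, -0.0, 0.001]
force: [-0.6, 1.0, 0.3]
grip_width: 0.4
grip_force: 0.0
time_s: 23.92
eef_pos: [466.7, 162.2, 16.4]
ee_rot: [-0.0, 1.0, -0.0, 0.001]
force: [-2.5, -0.7, 7.7]
grip_width: 0.306
grip_force: 38.8
```

```bash
python3 -m jog '[{"tx":0,"ty":0,"tz":-10,"ax":0,"ay":0,"az":0,"jaw":0.8},{"tx":0,"ty":0,"tz":-30,"ax":0,"ay":0,"az":0,"jaw":0.8},{"tx":0,"ty":0,"tz":-40,"ax":0,"ay":0,"az":0,"jaw":0.8},{"tx":-5,"ty":20,"tz":-20,"ax":0,"ay":0,"az":0,"jaw":0.8},{"tx":-4,"ty":40,"tz":0,"ax":0,"ay":0,"az":0,"jaw":0.8}]'
python3 -m jog '[{"tx":0,"ty":50,"tz":0,"ax":0,"ay":0,"az":0,"jaw":0.8},{"tx":0,"ty":55,"tz":0,"ax":0,"ay":0,"az":0,"jaw":0.8},{"tx":0,"ty":55,"tz":0,"ax":0,"ay":0,"az":0,"jaw":0.8},{"tx":0,"ty":40,"tz":0,"ax":0,"ay":0,"az":0,"jaw":0.8},{"tx":0,"ty":25,"tz":0,"ax":0,"ay":0,"az":0,"jaw":0.8}]'
python3 -m jog '[{"tx":0,"ty":11,"tz":0,"ax":0,"ay":0,"az":0,"jaw":0.8},{"tx":0,"ty":0,"tz":0,"ax":0,"ay":0,"az":0,"jaw":0.8}]'
python3 w.py w8 7 17
```

```text
time_s: 24.55
eef_pos: [457.5, 102.1, 117.3]
ee_rot: [0.0, 1.0, 0.001, 0.002]
force: [1.1, -0.4, -1.1]
grip_width: 0.305
grip_force: 39.4
time_s: 25.18
eef_pos: [456.7, -124.9, 115.8]
ee_rot: [0.0, 1.0, -0.001, 0.001]
force: [0.9, 0.6, -0.3]
grip_width: 0.307
grip_force: 39.5
time_s: 25.42
eef_pos: [456.8, -133.9, 115.2]
ee_rot: [0.0, 1.0, -0.0, 0.0]
force: [-0.2, 0.3, 0.4]
grip_width: 0.304
grip_force: 39.5
[ 456.8 -133.9  115.2] [[0.0, 0.96, 0.28, 73.02], [1.0, -0.0, -0.0, 0.4], [-0.0, 0.28, -0.96, -142.65], [0.0, 0.0, 0.0, 1.0]]
[ 235    0  111   62 1336] rect [ 596.6 -116.7] [35. 67.] 4 circ [ 597.  -116.8] 36.9
[ 451    0  153   85 2070] rect [ 588.6 -265.7] [49. 91.] 1 circ [ 588.5 -265.6] 51.1
[479   0  62  62 693] rect [ 590.1 -249.5] [51. 13.] 48 circ [ 594.9 -253.9] 25.6
[264   4  59  38 258] rect [ 597.1 -119.8] [13. 37.] 13 circ [ 603.6 -118.4] 18.3
[ 436  170  123  107 2331] rect [ 467.7 -262.5] [78. 80.] 1 circ [ 467.9 -262.4] 55.1
[457 192  50  64 421] rect [ 473.5 -248. ] [20. 50.] 64 circ [ 469.  -256.9] 25.0
[ 279  199   79   77 1294] rect [ 458.  -134.3] [54. 54.] 5 circ [ 458.3 -134.2] 37.8
```

```bash
python3 -m jog '[{"tx":1,"ty":0,"tz":30,"ax":0,"ay":0,"az":0,"jaw":0.8},{"tx":0,"ty":0,"tz":35,"ax":0,"ay":0,"az":0,"jaw":0.8},{"tx":0,"ty":0,"tz":18,"ax":0,"ay":0,"az":0,"jaw":0.8},{"tx":0,"ty":0,"tz":6,"ax":0,"ay":0,"az":0,"jaw":0.8},{"tx":0,"ty":0,"tz":0,"ax":0,"ay":0,"az":0,"jaw":0.8}]'
python3 -m jog '[{"tx":0,"ty":0,"tz":2.5,"ax":0,"ay":0,"az":0,"jaw":0.8},{"tx":0,"ty":0,"tz":1,"ax":0,"ay":0,"az":0,"jaw":0.8},{"tx":0,"ty":0,"tz":0,"ax":0,"ay":0,"az":0,"jaw":0.8}]'
```

```text
time_s: 26.1
eef_pos: [457.9, -133.5, 26.1]
ee_rot: [0.0, 1.0, 0.0, 0.0]
force: [0.6, -0.4, 0.1]
grip_width: 0.305
grip_force: 39.5
time_s: 26.48
eef_pos: [457.8, -134.0, 22.5]
ee_rot: [0.0, 1.0, -0.0, 0.0]
force: [0.1, -0.0, -0.9]
grip_width: 0.304
grip_force: 39.5
```

```bash
python3 -m jog '[{"tx":0,"ty":0,"tz":1,"ax":0,"ay":0,"az":0,"jaw":0.8},{"tx":0,"ty":0,"tz":0.6,"ax":0,"ay":0,"az":0,"jaw":0.8},{"tx":0,"ty":0,"tz":0.5,"ax":0,"ay":0,"az":0,"jaw":0.8},{"tx":0,"ty":0,"tz":0,"ax":0,"ay":0,"az":0,"jaw":0.8}]'
```

```text
time_s: 26.98
eef_pos: [457.7, -133.9, 20.4]
ee_rot: [0.0, 1.0, -0.0, -0.0]
force: [-1.6, 1.1, 4.8]
grip_width: 0.303
grip_force: 40.1
```

```bash
python3 -m jog '[{"tx":0,"ty":0,"tz":0,"ax":0,"ay":0,"az":0,"jaw":-1},{"tx":0,"ty":0,"tz":0,"ax":0,"ay":0,"az":0,"jaw":-1},{"tx":0,"ty":0,"tz":0,"ax":0,"ay":0,"az":0,"jaw":-1},{"tx":0,"ty":0,"tz":0,"ax":0,"ay":0,"az":0,"jaw":-1},{"tx":0,"ty":0,"tz":-15,"ax":0,"ay":0,"az":0,"jaw":-1}]'
python3 -m jog '[{"tx":0,"ty":0,"tz":-50,"ax":0,"ay":0,"az":0,"jaw":-1},{"tx":0,"ty":0,"tz":-60,"ax":0,"ay":0,"az":0,"jaw":-1},{"tx":0,"ty":-40,"tz":-60,"ax":0,"ay":0,"az":0,"jaw":-1},{"tx":-20,"ty":-20,"tz":-20,"ax":0,"ay":0,"az":0,"jaw":-1},{"tx":0,"ty":0,"tz":0,"ax":0,"ay":0,"az":0,"jaw":-1}]'
python3 w.py w9 24 70
python3 - <<'E'
from h import *
c=capture('side');save(c,'s9')
E
```

```text
time_s: 27.6
eef_pos: [457.2, -133.6, 35.1]
ee_rot: [-0.001, 1.0, -0.0, -0.001]
force: [0.0, -0.8, -0.2]
grip_width: 1.0
grip_force: 0.0
time_s: 28.22
eef_pos: [437.6, -78.5, 219.6]
ee_rot: [0.001, 1.0, 0.001, 0.002]
force: [-0.6, -0.2, -0.9]
grip_width: 1.001
grip_force: 0.0
[437.6 -78.5 219.6] [[0.0, 0.96, 0.28, 73.02], [1.0, -0.0, -0.0, 0.41], [-0.0, 0.28, -0.96, -142.65], [0.0, 0.0, 0.0, 1.0]]
[   0    0   60   37 1368] rect [611.4 167.4] [13. 56.] 28 circ [607.2 165.2] 28.0
[ 341    0   48   42 1680] rect [ 605.1 -116.1] [39. 28.] 85 circ [ 610.7 -116.8] 20.0
[ 501    0   86   60 4089] rect [ 597.9 -262.7] [61. 40.] 80 circ [ 606.  -264.2] 31.6
[ 482  159   61   55 2590] rect [ 466.6 -260.2] [48. 51.] 89 circ [ 466.6 -262. ] 26.2
[362 182  30  29 676] rect [ 457.4 -134. ] [26. 27.] 36 circ [ 456.9 -134.5] 13.8
```

View pics/s9.png

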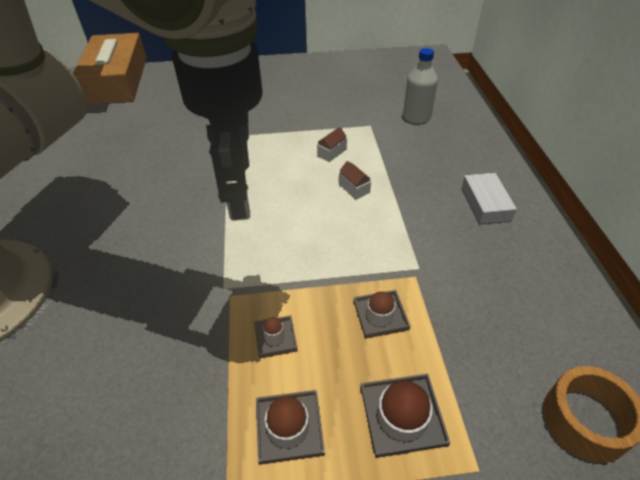

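All four pads stand upright in their trays: 28 at (272,332), 40 at (381,308), 52 at (287,420) and 64 at (405,408). The roof pads at (333,144) and (354,179) have not moved. I'm handing the job in.

```bash
python3 -c "
from rig import *
print(finish_job())"
```

```text
the job is handed in; nothing more can be done
None
```

The job is handed in: all four round pads stand upright, each in the tray of its own size, and the roof pads were not touched; the hand-in returned no verdict, and the robot clock read about 28 s of the 106 s allowed.

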